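# Set three finished model ship hulls on their display stands

### The job

The three finished ship hulls are ready for their display stands: pick out each hull and set it on the stand made for its length (longest hull on the longest stand, and so on), keel fully down in both chocks, upright, in the middle of the stand and with its bow over the narrower chock. Set them down gently, do not drop them, and leave the two square sawn blanks, the chisel and the cork sanding block where they lie.

Things in the scene. Friction and masses are not known exactly. Their poses are not given: they have to be found in the camera images.
- hull_large: The large finished ship hull: brown planks, pointed bow, square stern, light deck, no masts; 165 long, 50 wide, 46 mm high (ends and cabin to 55). Stands on its flat keel. Origin under the keel, below the main hatch, 15 mm ahead of mid-length; x to the bow, z up. Upright parallel sides above 21 mm, 41 mm aft to 28 mm ahead of mid-length: grip there. The keel is 25 mm wide, 13 in the fore half.
- hull_medium: The medium finished ship hull: brown planks, pointed bow, square stern, light deck, no masts; 130 long, 42 wide, 40 mm high (ends and cabin to 48). Stands on its flat keel. Origin under the keel, below the main hatch, 15 mm ahead of mid-length; x to the bow, z up. Upright parallel sides above 18 mm, 32 mm aft to 22 mm ahead of mid-length: grip there. The keel is 21 mm wide, 11 in the fore half.
- hull_small: The small finished ship hull: brown planks, pointed bow, square stern, light deck, no masts; 98 long, 34 wide, 34 mm high (ends and cabin to 41). Stands on its flat keel. Origin under the keel, below the main hatch, 15 mm ahead of mid-length; x to the bow, z up. Upright parallel sides above 15 mm, 24 mm aft to 17 mm ahead of mid-length: grip there. The keel is 17 mm wide, 9 in the fore half.
- stand_large: The large hull's stand, loose: dark base 142 x 64 x 12 mm, two notched pale chocks 8 mm thick, 38 mm either side of its centre. Notch floors 26 mm up, 33 mm wide (stern), 21 (bow, narrower); cheeks slope outward, 16 mm high. Origin: centre of its underside; x to the narrow bow chock, z up. Hull's mid-length goes over the centre, so its origin 15 mm from it along +x.
- stand_medium: The medium hull's stand, loose: dark base 112 x 56 x 12 mm, two notched pale chocks 8 mm thick, 30 mm either side of its centre. Notch floors 26 mm up, 29 mm wide (stern), 19 (bow, narrower); cheeks slope outward, 14 mm high. Origin: centre of its underside; x to the narrow bow chock, z up. Hull's mid-length goes over the centre, so its origin 15 mm from it along +x.
- stand_small: The small hull's stand, loose: dark base 84 x 48 x 12 mm, two notched pale chocks 8 mm thick, 23 mm either side of its centre. Notch floors 26 mm up, 25 mm wide (stern), 17 (bow, narrower); cheeks slope outward, 11 mm high. Origin: centre of its underside; x to the narrow bow chock, z up. Hull's mid-length goes over the centre, so its origin 15 mm from it along +x.
- blank_long: Bystander: a square-ended sawn hull blank, a plain glued wooden block 138 x 46 x 36 mm with pencil lines. Origin at the centre of its underside, x along it.
- blank_short: Bystander: a smaller sawn blank of the same sort, 108 x 38 x 30 mm. Origin at the centre of its underside, x along it.
- chisel: Bystander: a chisel lying beyond the models, blue handle (22 mm thick) and steel blade, 243 mm long. Origin near its middle on the bench, x towards the blade's edge.
- sander: Bystander: a cork sanding block 112 x 62 x 37 mm lying beyond the models. Origin at the centre of its underside, x along it.

How it is judged (in metres and radians):
At the end, for the whole second after the job is handed in: Each hull released and still on its own stand, the stand flat on the bench: mid-length within 10 mm of the stand's centre along it, 8 mm across, keel 22.5 to 30 mm above the stand's underside, tilt under 0.08 rad, in line within 0.2 rad, bow to the narrow chock (x of hull_large in the frame of stand_large between 0.005 and 0.025 m and x of stand_large in the frame of hull_large between -0.025 and -0.005 m and y of hull_large in the frame of stand_large between -0.008 and 0.008 m and z of hull_large in the frame of stand_large between 0.0225 and 0.03 m and angle between each of hull_large, hull_medium, hull_small's own z axis and vertical below 0.08 rad and angle between each of stand_large, stand_medium, stand_small's own z axis and vertical below 0.05 rad and angle between the x axis of hull_large and the x axis of stand_large, either way round below 0.2 rad and linear speed of each of hull_large, stand_large, hull_medium, stand_medium, hull_small, stand_small below 0.01 m/s and angular speed of each of hull_large, hull_medium, hull_small below 0.1 rad/s and height (world z) of stand_large between -0.003 and 0.004 m and x of hull_medium in the frame of stand_medium between 0.005 and 0.025 m and x of stand_medium in the frame of hull_medium between -0.025 and -0.005 m and y of hull_medium in the frame of stand_medium between -0.008 and 0.008 m and z of hull_medium in the frame of stand_medium between 0.0225 and 0.03 m and angle between the x axis of hull_medium and the x axis of stand_medium, either way round below 0.2 rad and height (world z) of stand_medium between -0.003 and 0.004 m and x of hull_small in the frame of stand_small between 0.005 and 0.025 m and x of stand_small in the frame of hull_small between -0.025 and -0.005 m and y of hull_small in the frame of stand_small between -0.008 and 0.008 m and z of hull_small in the frame of stand_small between 0.0225 and 0.03 m and angle between the x axis of hull_small and the x axis of stand_small, either way round below 0.2 rad and height (world z) of stand_small between -0.003 and 0.004 m); the robot touches nothing.
It fails at once if the large hull is dropped or knocked: it moves faster than 0.6 m/s with no finger on it (a fall of about 20 mm) (linear speed of hull_large above 0.6 m/s and contact force between the fingers and hull_large below 0.02 N).
It fails at once if the medium hull is dropped or knocked: it moves faster than 0.6 m/s with no finger on it (a fall of about 20 mm) (linear speed of hull_medium above 0.6 m/s and contact force between the fingers and hull_medium below 0.02 N).
It fails at once if the small hull is dropped or knocked: it moves faster than 0.6 m/s with no finger on it (a fall of about 20 mm) (linear speed of hull_small above 0.6 m/s and contact force between the fingers and hull_small below 0.02 N).
It fails at once if a sawn blank is moved by more than 20 mm (distance of any of blank_long, blank_short from where it was at the start of the episode above 0.02 m).
It fails at once if the chisel or the sanding block is moved by more than 20 mm (distance of any of chisel, sander from where it was at the start of the episode above 0.02 m).
It also fails if it takes over 96 s, if anything falls off the work surface, if the arm or the gripper's body presses on something with over 40 N, if the wrist force passes 120 N, or if a joint passes its speed limit or range.

### The arm

A 6-joint arm with a two-finger parallel gripper is mounted at the origin on the work surface. World frame = base frame: x ahead of the robot, y to its left, z up, the work surface at z = 0. Lengths are in mm, angles in degrees, forces in N, time in s.
With the tool pointing down it reaches from about 350 to 925 mm from the base axis. Payload 6.4 kg.
Tool frame: the origin (TCP) lies midway between the tips of the shut fingers; the grasp point (between the pads) lies 19 mm behind it (ctrl.hold_point_z is the distance from the TCP to the grasp point, in mm); x points along the fingers, y is the direction in which the jaws open and shut, and the axes are right-handed (so a half turn about x gives the same grasp; the last joint's range is limited). The gripper opens to 94 mm and grips with 3 to 60 N. Pads are 16 mm wide; open, the fingers measure 119 mm over their backs; the gripper's body (75 mm by 177 mm) begins 78 mm behind the grasp point.
Start: joints at [65.483, 14.043, 89.255, -0, 76.702, -9.975], TCP at [163.201, 629.189, 205.455] pointing down, gripper open.
Joint ranges: [-179.41, 179.41], [-58.25, 129.5], [7.25, 145.43], [-54.29, 234.29], [11.92, 165.04], [-157.13, 157.13]. Speed limits (degrees/s): [147.25, 147.25, 180, 180, 180, 180].

### API

Orientations are given as [roll, pitch, yaw] about the fixed x, y, z axes, in that order (R = Rz(yaw) Ry(pitch) Rx(roll)).
In Python, from plant import ctrl gives the robot as it stands. The module is installed in compiled form; this text tells all that it offers.
- The arm moves only by the tool jog_arm, never from a script. Its argument "plan" is a list of rows, each a list of 7 numbers: the turn, a rotation vector about the tool's x, y, z in degrees, then the shift along the tool's x, y, z in mm, then the closure, from -1 (fully open) to 1 (shut). In form: [[rx, ry, rz, dx, dy, dz, jaw], ...]. A call has 1 to 10 rows; each row is the pose to reach, as a shift and turn from the pose commanded when the call began, along the tool's axes at that moment; what a row does not reach only later rows make up. A row lasts 1/12 s, in which the tool goes at most 41.7 mm and 7.16 degrees, less where a joint would pass 70% of its speed; a pose out of reach is approached as far as the arm can. A call with a gripper value outside its range is refused whole. The fingers move at their own pace and stop on an object; "squeeze" is the grip in N (left out, the last holds). Time passes only in rows, so rows that repeat a pose let the fingers close. It gives the time, the measured TCP pose, the force and the opening at its end, in the units of the state.
- ctrl.state(): the state, without advancing time (a new reading comes with each control period).
- ctrl.read_camera(name): name is "side" or "top" or "wrist"; returns (picture, depth): 420x560x3 uint8, blue, green, red; 420x560 float32, mm along the optical axis (not along the pixel's ray), 0 where there is no reading.
- ctrl.calibration(name): a dict with "mtx" (3x3 intrinsics, pixels), "distortion" ([k1, k2, p1, p2, k3] as OpenCV has them; the pictures are not rectified), "R" (3x3) and "t" (3): a world point X has camera coordinates R X + t. Camera axes: x right, y down, z forward; pixel columns grow to the right and rows downward; lengths in mm; the calibration is good to about 2 mm. A picture is of the moment at which its call begins: read the wrist's pose just before it. calibration takes no time and is no camera call; for the wrist camera it gives the pose at the moment of the call.
- ctrl.job_done(): hands the job in, once; it reports no verdict.
Trained networks look in the newest picture that a camera, given by its name, has taken for a name from the list of things; names that differ only in an ending like _2 or _b are one class to them, and where a whole thing is asked for, a point or a joint stands for the part that bears it (a point fixed in the world has none). Each returns a list of dicts, best first, with "p" (0 to 1); they miss things now and then, are a little off and sometimes report something else, mostly with a low value. They report only what shows in the picture. A call takes as long as a camera call.
- ctrl.search_frame(camera, label): "xyz" ([x, y, z] in mm, in the coordinates of the camera as it stood for that picture, good to about 4 mm: the middle of the surface that is visible of it).
The state is a dict: "time": time; "joint_pos": joint angles; "qvel": joint speeds; "joint_efforts": joint torques, N m; "ee_pos": TCP position; "tcp_rot": TCP orientation; "ft_force": force on the tool from outside, world axes, zero at the start; "ft_torque": the same for the moment, N m; "opening": finger opening in mm.
Only numpy, scipy, OpenCV 4.12 (cv2) and the standard library are available. Lean on these libraries where they do the work, as an engineer would, in place of code of your own. Each camera call takes 0.05 s, during which the arm holds its last target. There are 200 camera calls.

## Working session

There is one attempt and no reset: what is moved stays moved. The work goes in short steps, Python scripts to look and compute and a tool call to move; the robot and the scene stay as the last step left them, time stands still between calls to the robot, and variables do not carry over. Pictures are saved under pics/ and viewed, about 12 in all and at most 16, crops included, and the job is handed in when it is done.

Besides the shell and the picture viewer there is one more tool, called after ">>>" by a JSON object that holds its "name" and its "arguments". jog_arm: Moves the arm, as the interface text tells. Its arguments: {"type":"object","properties":{"plan":{"type":"array"},"squeeze":{"type":"number"}},"required":["plan"]}

```bash
mkdir -p pics; ls
cat > h.py <<'E'
import numpy as np, cv2
from plant import ctrl
def cloud(name):
    c=ctrl.calibration(name); im,d=ctrl.read_camera(name)
    h,w=d.shape; u,v=np.meshgrid(np.arange(w),np.arange(h))
    p=cv2.undistortPoints(np.stack([u,v],-1).reshape(-1,1,2).astype(np.float32),np.array(c["mtx"]),np.array(c["distortion"])).reshape(h,w,2)
    X=np.dstack([p[...,0]*d,p[...,1]*d,d])
    W=(X.reshape(-1,3)-np.array(c["t"]))@np.array(c["R"])
    W=W.reshape(h,w,3); W[d==0]=np.nan
    return im,d,W
def toworld(name,xyz):
    c=ctrl.calibration(name); return np.array(c["R"]).T@(np.array(xyz)-np.array(c["t"]))
E
python3 - <<'E'
from h import *
np.set_printoptions(precision=1,suppress=True)
print(ctrl.state())
for n in ("top","side"):
    im,d,W=cloud(n); cv2.imwrite(f"pics/{n}0.png",im); np.save(n+"0.npy",W)
    print(n, (d==0).sum(), [W[r,c] for r,c in((100,100),(210,280),(320,460))])
    for l in "hull_large hull_medium hull_small stand_large stand_medium stand_small blank_long blank_short chisel sander".split():
        print(l,[(round(r["p"],2),toworld(n,r["xyz"]).round()) for r in ctrl.search_frame(n,l)[:3]])
E
```

```text
pics
{'time': 0.0, 'joint_pos': array([ 65.5,  14.1,  89.3,   0. ,  76.7, -10. ]), 'qvel': array([-0.1, -0.1,  0. , -0.1, -0.1, -0.1]), 'joint_efforts': array([ -0. , -41.6, -31.5,   0.1,   0. ,  -0. ]), 'ee_pos': array([163. , 628.6, 204.4]), 'tcp_rot': array([-100.2,   89.9, -114.7]), 'ft_force': array([ 0.4, -0.6,  0.2]), 'ft_torque': array([ 0., -0., -0.]), 'opening': 93.90209204610393}
top 985 [array([894.3, 425.9,   1.3]), array([620.1,   2.8,   0.3]), array([ 353.3, -408.1,    0.8])]
hull_large [(0.7, array([ 472., -123.,   43.]))]
hull_medium [(0.67, array([632., 289.,  38.]))]
hull_small [(0.64, array([459., 309.,  31.])), (0.55, array([632., 290.,  39.]))]
stand_large [(0.69, array([ 618., -304.,   13.]))]
stand_medium [(0.68, array([ 631., -105.,   11.])), (0.28, array([ 463., -349.,   28.]))]
stand_small [(0.77, array([634., 100.,  12.]))]
blank_long [(0.83, array([470.,  97.,  39.]))]
blank_short [(0.92, array([ 465., -349.,   33.])), (0.34, array([ 781., -107.,   19.]))]
chisel [(0.56, array([ 778., -105.,   18.]))]
sander [(0.88, array([759., 234.,  43.]))]
side 900 [array([  8.7, 590.6,  11.3]), array([620.3,  20.4,   0.4]), array([1298.6,  124.9, -608. ])]
hull_large [(0.55, array([ 475., -139.,   48.]))]
hull_medium [(0.59, array([639., 273.,  40.])), (0.3, array([ 775., -131.,   20.]))]
hull_small [(0.55, array([464., 291.,  31.]))]
stand_large [(0.95, array([ 617., -320.,   10.]))]
stand_medium [(0.84, array([ 633., -129.,   13.])), (0.52, array([ 777., -131.,   18.]))]
stand_small [(0.56, array([631.,  78.,  10.]))]
blank_long [(0.73, array([630.,  78.,  11.])), (0.71, array([472.,  73.,  38.])), (0.39, array([ 472., -141.,   46.]))]
blank_short [(0.82, array([ 468., -364.,   29.])), (0.21, array([761., 209.,  37.]))]
chisel [(0.79, array([ 776., -131.,   18.]))]
sander [(0.62, array([762., 208.,  37.]))]
```

View pics/top0.png

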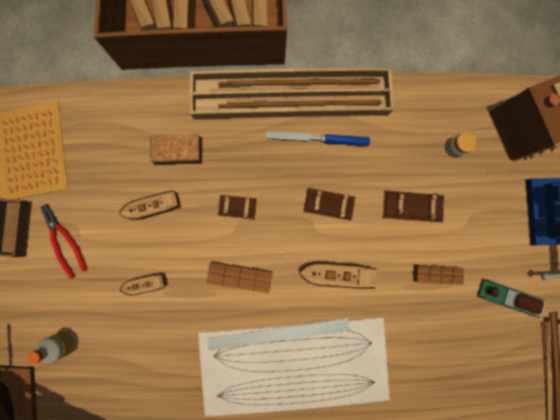

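Run:
```python
import numpy as np, cv2
from scipy import ndimage as nd
np.set_printoptions(precision=1,suppress=True)
for n in ("top","side"):
    W=np.load(n+"0.npy"); z=W[...,2]
    m=(z>6)&(z<70)&(W[...,0]>350)&(W[...,0]<900)&(abs(W[...,1])<480)
    L,k=nd.label(nd.binary_opening(m))
    for i in range(1,k+1):
        P=W[L==i]
        if len(P)<60: continue
        (cx,cy),(a,b),t=cv2.minAreaRect(P[:,:2].astype(np.float32))
        if a<b: a,b,t=b,a,t+90
        print(n,len(P),np.array([cx,cy]),"LxW",round(a,1),round(b,1),"ang",round(t,1),"z95",np.percentile(P[:,2],95).round(1))
```

```text
top 4741 [868.1 -29.2] LxW 460.0 63.6 ang 90.0 z95 46.1
top 791 [783.2 -87.8] LxW 238.3 21.9 ang 85.7 z95 23.4
top 565 [ 758.  -416.4] LxW 48.9 48.4 ang 74.1 z95 64.5
top 1417 [763.6 235.7] LxW 109.9 61.7 ang 90.0 z95 40.1
top 1116 [ 630.7 -109.5] LxW 112.4 56.5 ang 78.2 z95 32.9
top 1106 [633.6 294.7] LxW 131.5 44.3 ang 103.9 z95 46.1
top 1563 [ 620.4 -306.5] LxW 141.7 65.0 ang 84.2 z95 32.4
top 722 [629.7 100.6] LxW 83.9 48.2 ang 83.0 z95 35.3
top 177 [524.2 465.5] LxW 71.2 13.9 ang 23.4 z95 16.9
top 1626 [ 473.5 -116.6] LxW 163.9 54.2 ang 81.4 z95 54.6
top 1363 [472.1  97.5] LxW 141.3 44.6 ang 80.1 z95 39.1
top 838 [ 462.4 -352.7] LxW 109.7 39.3 ang 85.8 z95 33.1
top 661 [460.2 311.3] LxW 98.1 35.4 ang 99.4 z95 38.9
top 278 [ 423.3 -468.5] LxW 45.6 30.5 ang 163.8 z95 43.0
side 71 [525.3 463.1] LxW 65.7 13.7 ang 21.4 z95 15.6
side 481 [635.4 293.5] LxW 136.7 43.4 ang 103.3 z95 47.5
side 269 [460.6 311.5] LxW 101.8 34.6 ang 101.1 z95 40.3
side 714 [763.1 237.1] LxW 119.3 59.5 ang 90.8 z95 40.9
side 4439 [868.6 -28.9] LxW 465.1 62.4 ang 90.0 z95 46.8
side 2578 [470.6 -14.7] LxW 371.7 66.8 ang 88.8 z95 54.3
side 456 [631.4  98.8] LxW 84.3 48.2 ang 82.6 z95 36.3
side 679 [782.3 -88.3] LxW 241.3 21.9 ang 85.8 z95 23.8
side 1014 [ 632.5 -109.9] LxW 113.0 56.3 ang 77.8 z95 36.3
side 2348 [ 621.  -306.8] LxW 144.0 63.7 ang 83.5 z95 34.1
side 1640 [ 462.4 -353.8] LxW 112.3 39.5 ang 84.9 z95 32.9
side 1325 [ 758.2 -422.4] LxW 49.7 48.1 ang 17.7 z95 64.8
side 434 [ 421.2 -471.9] LxW 46.7 31.7 ang 159.7 z95 43.8
```

Run:
```python
import cv2,numpy as np
im=cv2.imread("pics/top0.png")
a=im[185:300,110:190];b=im[185:300,205:265];c=im[185:300,295:450]
o=np.hstack([a,b,c]);print(o.shape)
o=cv2.resize(o,None,fx=2.7,fy=2.7,interpolation=cv2.INTER_CUBIC)
cv2.imwrite("pics/crop1.png",cv2.convertScaleAbs(o,alpha=1.5,beta=10))
from h import *
im,d=ctrl.read_camera("wrist")
cv2.imwrite("pics/w0.png",im)
```

```text
(115, 295, 3)
```

View pics/crop1.png

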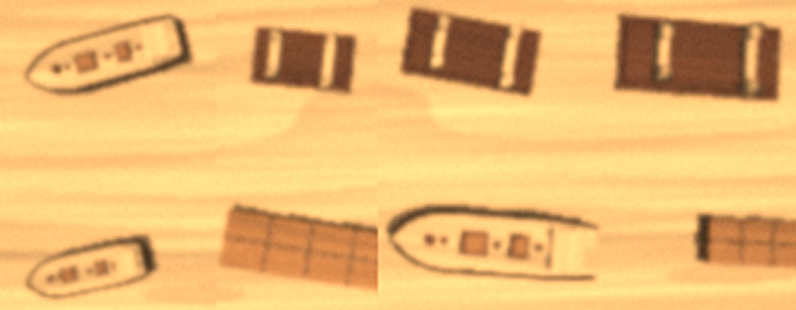

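View pics/w0.png

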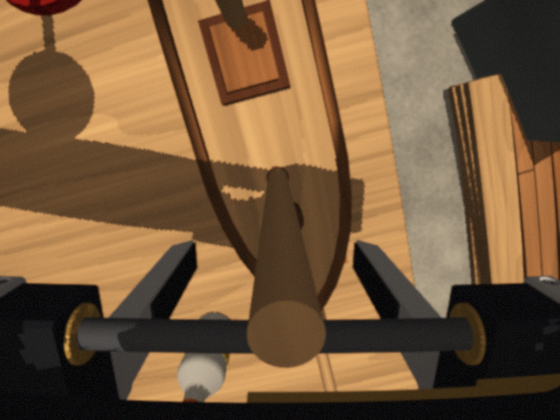

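Run:
```python
from h import *
np.set_printoptions(precision=0,suppress=True)
im,d,W=cloud("wrist"); np.save("w0.npy",W)
for r,c in((340,285),(325,285),(300,285),(250,280),(180,278),(335,150),(335,420),(300,80),(300,480),(300,140),(260,185),(250,220),(130,250),(60,250),(360,205),(20,50),(200,500)): print((r,c),d[r,c],W[r,c])
c=ctrl.calibration("wrist");print(-np.array(c["R"]).T@np.array(c["t"]));print(np.array(c["R"]))
W=cloud("side")[2]; 
z=W[...,2];m=(z>60)&(W[...,0]>0)&(W[...,0]<350)&(W[...,1]>400);print(m.sum())
```

```text
(340, 285) 62.79967 [131. 639. 331.]
(325, 285) 61.512604 [128. 639. 331.]
(300, 285) 61.544884 [123. 641. 330.]
(250, 280) 85.75733 [123. 640. 305.]
(180, 278) 197.77461 [123. 641. 189.]
(335, 150) 74.293686 [130. 606. 321.]
(335, 420) 74.138176 [146. 668. 321.]
(300, 80) 77.2628 [119. 590. 316.]
(300, 480) 75.48571 [143. 685. 318.]
(300, 140) 122.883 [141. 580. 275.]
(260, 185) 165.86266 [144. 585. 231.]
(250, 220) 410.2934 [221. 541.   1.]
(130, 250) 253.32745 [ 89. 628. 123.]
(60, 250) 225.0008 [ 42. 642. 140.]
(360, 205) 343.2358 [308. 512.  94.]
(20, 50) 339.27197 [-91. 432.   1.]
(200, 500) 1027.6783 [ 497. 1316. -618.]
[ 91. 647. 385.]
[[ 0.  1.  0.]
 [ 1. -0.  0.]
 [ 0. -0. -1.]]
5440
```

View pics/side0.png

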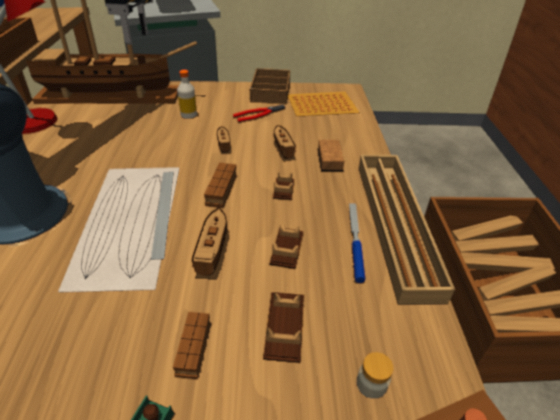

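Run:
```python
from h import *
np.set_printoptions(precision=2,suppress=True)
W=np.load("side0.npy")
x,y,z=W[...,0],W[...,1],W[...,2]
for x0 in range(60,420,20):
    m=(x>=x0)&(x<x0+20)&(y>480)&(y<800)&(z>30)
    if m.any():
        P=W[m]; i=P[:,2].argmax(); print(x0,m.sum(),P[i], "hi>180:",(P[:,2]>180).sum(), P[P[:,2]>180].min(0) if (P[:,2]>180).any() else "", P[P[:,2]>180].max(0) if (P[:,2]>180).any() else "")
from scipy.spatial.transform import Rotation as R
s=ctrl.state();r=s["tcp_rot"];print(R.from_euler("xyz",r,degrees=True).as_matrix())
```

```text
60 250 [ 64.   617.54 139.05] hi>180: 0  
80 230 [ 93.37 694.61 138.56] hi>180: 0  
100 238 [113.91 549.96 346.48] hi>180: 44 [108.46 543.63 304.29] [119.58 565.28 346.48]
120 388 [124.87 544.02 347.75] hi>180: 117 [120.31 541.79 180.83] [139.84 637.08 347.75]
140 533 [153.57 535.44 346.72] hi>180: 298 [140.03 535.44 206.83] [159.89 687.35 346.72]
160 518 [170.37 539.01 348.47] hi>180: 269 [160.07 533.24 207.63] [179.99 684.54 348.47]
180 370 [180.1  613.4  330.98] hi>180: 150 [180.03 549.57 206.1 ] [199.82 689.37 330.98]
200 240 [205.3  667.8  318.15] hi>180: 27 [200.58 660.04 306.61] [216.1  698.47 318.15]
220 213 [235.83 636.59 148.71] hi>180: 0  
240 107 [255.71 643.3  156.52] hi>180: 0  
260 21 [277.84 637.98 165.16] hi>180: 0  
280 22 [298.26 641.36 174.07] hi>180: 0  
300 83 [316.88 634.59 183.05] hi>180: 2 [316.88 634.59 182.43] [319.81 636.48 183.05]
320 144 [337.13 635.43 189.43] hi>180: 18 [320.19 629.97 180.21] [338.95 643.6  189.43]
340 155 [347.04 638.64 194.96] hi>180: 17 [340.2  631.73 184.06] [354.32 641.91 194.96]
[[ 0.    0.25  0.97]
 [ 0.    0.97 -0.25]
 [-1.    0.   -0.  ]]
```

>>> {"name": "jog_arm", "arguments": {"plan": [[0,0,0,0,0,35,-1],[0,0,0,0,0,70,-1],[0,0,0,-40,0,75,-1],[0,0,0,-80,0,80,-1],[0,0,0,-120,-10,85,-1],[0,0,0,-145,-40,100,-1],[7,0,0,-145,-75,110,-1],[14,0,0,-145,-113,123,-1],[21,0,0,-145,-150,135,-1],[28,0,0,-145,-188,148,-1]]}}

```text
time: 2.08
ee_pos: [258.9, 408.5, 350.5]
tcp_rot: [74.9, 90.0, 32.1]
ft_force: [-0.1, -1.1, -0.3]
opening: 93.7
```

```bash
cat >> h.py <<'E'
from scipy.spatial.transform import Rotation as Ro
def go(x,y,z,head):
    "shift/turn in tool axes to TCP (x,y,z), jaw heading head (deg), tool down"
    s=ctrl.state(); M=Ro.from_euler("xyz",s["tcp_rot"],degrees=True).as_matrix()
    c,q=np.cos(np.radians(head)),np.sin(np.radians(head))
    T=np.array([[0,c,q],[0,q,-c],[-1,0,0]])
    rv=Ro.from_matrix(M.T@T).as_rotvec(degrees=True); d=M.T@(np.array([x,y,z])-s["ee_pos"])
    print("t",round(s["time"],2),"tcp",s["ee_pos"].round(1),"open",round(s["opening"],1),"F",s["ft_force"].round(1),"turn",rv.round(1),"shift",d.round(1),"rows",round(np.linalg.norm(d)/41.7,1),round(np.linalg.norm(rv)/7.16,1))
    return rv,d
E
python3 -c "
from h import *
go(560,-400,350,-7)
print(ctrl.calibration('wrist')['mtx'])"
```

```text
t 2.08 tcp [258.9 408.5 350.5] open 93.7 F [-0.1 -1.1 -0.3] turn [54.2 -0.  -0. ] shift [ 4.000e-01 -3.881e+02  7.705e+02] rows 20.7 7.6
[[320.90867859   0.         274.48510125]
 [  0.         320.90867859 211.79116459]
 [  0.           0.           1.        ]]
```

>>> {"name": "jog_arm", "arguments": {"plan": [[7,0,0,0,-19,38,-1],[14,0,0,0,-37,74,-1],[21,0,0,0,-56,111,-1],[28,0,0,0,-74,147,-1],[35,0,0,0,-93,184,-1],[42,0,0,0,-111,220,-1],[49,0,0,0,-130,257,-1],[54,0,0,0,-148,293,-1],[54,0,0,0,-167,330,-1],[54,0,0,0,-185,367,-1]]}}

```text
time: 2.92
ee_pos: [404.7, 23.5, 350.9]
tcp_rot: [86.7, 89.9, -9.8]
ft_force: [0.8, -0.3, -0.0]
opening: 93.9
```

```bash
python3 -c "
from h import *
go(560,-400,350,-7)"
```

```text
t 2.92 tcp [404.7  23.5 350.9] open 93.9 F [ 0.8 -0.3 -0. ] turn [ 0.4  0.  -0.1] shift [  1.2 202.8 402.9] rows 10.8 0.1
```

>>> {"name": "jog_arm", "arguments": {"plan": [[0,0,0,0,20,37,-1],[0,0,0,0,38,74,-1],[0,0,0,0,57,111,-1],[0,0,0,0,76,148,-1],[0,0,0,0,95,185,-1],[0,0,0,0,114,222,-1],[0,0,0,0,132,259,-1],[0,0,0,0,150,296,-1],[0,0,0,0,170,333,-1],[0,0,0,0,188,370,-1]]}}

```text
time: 3.75
ee_pos: [549.7, -365.4, 350.3]
tcp_rot: [130.9, 90.0, 34.3]
ft_force: [0.5, 0.8, -0.1]
opening: 93.8
```

```bash
cat >> h.py <<'E'
from scipy import ndimage as nd
def blobs(W,zmin=6):
    z=W[...,2]; m=(z>zmin)&(z<90)&(W[...,0]>400)&(W[...,0]<720)&(abs(W[...,1])<400)
    L,k=nd.label(nd.binary_opening(m,iterations=2)); out=[]
    for i in range(1,k+1):
        P=W[L==i]
        if len(P)<300: continue
        (cx,cy),(a,b),t=cv2.minAreaRect(P[:,:2].astype(np.float32))
        if a<b: a,b,t=b,a,t+90
        out.append((cx,cy,a,b,t)); print(np.round([cx,cy,a,b,t],1),len(P),"z95",np.percentile(P[:,2],95).round(1))
    return out
def chocks(W,cx,cy,t):
    "profile of chock tops in the stand frame: y range where z is near the notch floor"
    c,s=np.cos(np.radians(t)),np.sin(np.radians(t)); P=W.reshape(-1,3); P=P[~np.isnan(P[:,0])]
    X=(P[:,0]-cx)*c+(P[:,1]-cy)*s; Y=-(P[:,0]-cx)*s+(P[:,1]-cy)*c
    for sg in(1,-1):
        m=(abs(abs(X)-30)<20)&(X*sg>0)&(abs(Y)<34)&(P[:,2]>22)&(P[:,2]<60)
        if m.sum()<20: print("chock",sg,"few"); continue
        xm=np.median(X[m]); prof=[(int(b),np.median(P[m&(abs(Y-b)<2),2]).round(0) if (m&(abs(Y-b)<2)).any() else 0) for b in range(-28,30,4)]
        print("chock",sg,"x",xm.round(1),"n",m.sum(),prof)
E
python3 - <<'E'
from h import *
go(560,-400,350,-7)
im,d,W=cloud("wrist"); cv2.imwrite("pics/w1.png",im); np.save("w1.npy",W)
b=blobs(W)
chocks(W,620.5,-306.6,84); chocks(W,631.5,-109.7,78)
E
```

```text
t 3.75 tcp [ 549.7 -365.4  350.3] open 93.8 F [ 0.5  0.8 -0.1] turn [ 0.4 -0.  -0. ] shift [ 0.3 14.2 33.2] rows 0.9 0.1
[ 469.9 -152.6   96.3   51.8   84.3] 2695 z95 53.9
[ 626.8 -139.8   55.7   52.6  169.3] 1353 z95 35.4
[ 622.1 -307.9  139.    64.7   84.1] 3456 z95 29.3
[ 463.5 -350.7  100.7   38.7   84.7] 1659 z95 31.4
chock 1 x 36.5 n 206 [(-28, 0), (-24, np.float64(42.0)), (-20, np.float64(40.0)), (-16, np.float64(32.0)), (-12, np.float64(26.0)), (-8, np.float64(26.0)), (-4, np.float64(27.0)), (0, np.float64(26.0)), (4, np.float64(27.0)), (8, np.float64(27.0)), (12, np.float64(33.0)), (16, np.float64(37.0)), (20, np.float64(42.0)), (24, np.float64(32.0)), (28, 0)]
chock -1 x -38.4 n 229 [(-28, np.float64(41.0)), (-24, np.float64(35.0)), (-20, np.float64(29.0)), (-16, np.float64(27.0)), (-12, np.float64(26.0)), (-8, np.float64(26.0)), (-4, np.float64(27.0)), (0, np.float64(26.0)), (4, np.float64(26.0)), (8, np.float64(26.0)), (12, np.float64(26.0)), (16, np.float64(26.0)), (20, np.float64(34.0)), (24, np.float64(41.0)), (28, np.float64(41.0))]
chock 1 few
chock -1 x -32.2 n 316 [(-28, np.float64(39.0)), (-24, np.float64(39.0)), (-20, np.float64(32.0)), (-16, np.float64(27.0)), (-12, np.float64(26.0)), (-8, np.float64(26.0)), (-4, np.float64(27.0)), (0, np.float64(26.0)), (4, np.float64(26.0)), (8, np.float64(26.0)), (12, np.float64(27.0)), (16, np.float64(30.0)), (20, np.float64(36.0)), (24, np.float64(39.0)), (28, 0)]
```

View pics/w1.png

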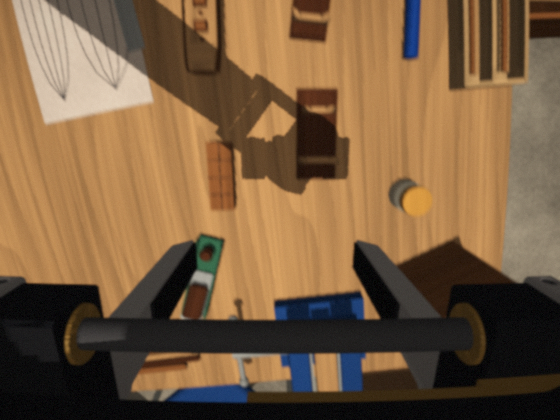

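>>> {"name": "jog_arm", "arguments": {"plan": [[0,0,0,30,-27,-27,-1],[0,0,0,58,-54,-54,-1],[0,0,0,110,-80,-75,-1],[0,0,0,130,-80,-75,-1],[0,0,0,130,-80,-75,-1]]}}

```text
time: 4.22
ee_pos: [473.8, -275.2, 213.0]
tcp_rot: [-125.7, 89.3, 137.8]
ft_force: [-1.3, 0.8, -1.0]
opening: 93.8
```

Run:
```python
from h import *
go(480,-280,220,-7)
im,d,W=cloud("wrist"); cv2.imwrite("pics/w2.png",im); np.save("w2.npy",W)
b=blobs(W)
chocks(W,631.5,-109.7,78)
# hull deck outline above 35 mm
P=W.reshape(-1,3);P=P[(P[:,2]>32)&(P[:,2]<70)&(abs(P[:,0]-473)<45)&(P[:,1]>-230)&(P[:,1]<0)]
if len(P): 
    print(np.round(cv2.minAreaRect(P[:,:2].astype(np.float32))[0]+cv2.minAreaRect(P[:,:2].astype(np.float32))[1],1),cv2.minAreaRect(P[:,:2].astype(np.float32))[2])
    for y in range(-205,-25,12):
        q=P[abs(P[:,1]-y)<3]
        if len(q): print(y,q[:,0].min().round(1),q[:,0].max().round(1),(q[:,0].min()/2+q[:,0].max()/2).round(1),q[:,2].max().round(0))
    print(P[:,1].min(),P[:,1].max())
```

```text
t 4.22 tcp [ 473.8 -275.2  213. ] open 93.8 F [-1.3  0.8 -1. ] turn [ 0.5 -0.4  0.6] shift [-7.1  6.6  4. ] rows 0.3 0.1
[ 471.1 -137.   126.5   51.3   83.8] 6340 z95 53.6
[ 630.  -123.4   86.4   57.8   78.7] 4108 z95 30.4
[ 621.7 -308.1  140.8   65.9   84. ] 5502 z95 34.0
[ 463.4 -350.4  102.4   38.    84.3] 2509 z95 31.2
chock 1 x 24.9 n 103 [(-28, 0), (-24, np.float64(28.0)), (-20, np.float64(29.0)), (-16, np.float64(28.0)), (-12, np.float64(27.0)), (-8, np.float64(25.0)), (-4, np.float64(25.0)), (0, np.float64(25.0)), (4, np.float64(24.0)), (8, np.float64(23.0)), (12, np.float64(23.0)), (16, np.float64(23.0)), (20, 0), (24, 0), (28, 0)]
chock -1 x -31.8 n 531 [(-28, np.float64(40.0)), (-24, np.float64(39.0)), (-20, np.float64(33.0)), (-16, np.float64(27.0)), (-12, np.float64(26.0)), (-8, np.float64(26.0)), (-4, np.float64(27.0)), (0, np.float64(26.0)), (4, np.float64(26.0)), (8, np.float64(26.0)), (12, np.float64(26.0)), (16, np.float64(30.0)), (20, np.float64(36.0)), (24, np.float64(36.0)), (28, np.float64(29.0))]
[ 471.  -137.   126.5   51.3] 83.77352905273438
-205 484.3 485.4 484.8 48.0
-193 442.8 487.6 465.2 56.0
-181 442.5 490.0 466.2 55.0
-169 442.6 492.3 467.5 55.0
-157 443.5 494.9 469.2 48.0
-145 445.2 496.2 470.7 48.0
-133 446.6 497.6 472.1 48.0
-121 447.3 498.9 473.1 49.0
-109 449.0 500.0 474.5 49.0
-97 449.6 501.5 475.5 48.0
-85 451.3 502.7 477.0 48.0
-73 452.6 485.3 469.0 47.0
-202.02666962296755 -71.7645028218763
```

View pics/w2.png

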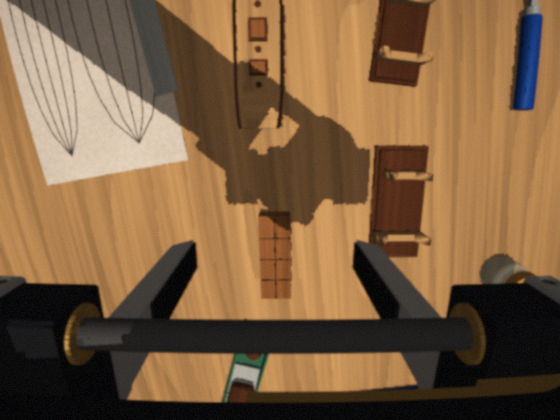

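```bash
python3 -c "
from h import *
go(472.7,-122.3,90,-6.2)"
```

```text
t 4.27 tcp [ 475.1 -276.6  215.1] open 94.1 F [ 0.4 -0.3 -0.5] turn [-0.3 -0.3  0.5] shift [ 126.1  -18.9 -152.3] rows 4.8 0.1
```

>>> {"name": "jog_arm", "arguments": {"plan": [[0,0,0,10,-5,-38,-1],[0,0,0,30,-10,-74,-1],[0,0,0,60,-15,-105,-1],[-0.5,0,0,90,-19,-130,-1],[-0.5,0,0,120,-19,-152,-1],[-0.5,0,0,125,-19,-153,-1],[-0.5,0,0,125,-19,-153,-1],[-0.5,0,0,125,-19,-153,-1]]}}

```text
time: 4.93
ee_pos: [479.3, -127.6, 98.2]
tcp_rot: [64.5, 89.7, -31.6]
ft_force: [1.3, 0.6, -0.2]
opening: 93.8
```

```bash
python3 -c "
from h import *
go(472.7,-122.3,15,-6.2)"
```

```text
t 4.93 tcp [ 479.3 -127.6   98.2] open 93.8 F [ 1.3  0.6 -0.2] turn [ 0.1  0.1 -0.2] shift [83.1 -7.5 -4.7] rows 2.0 0.0
```

>>> {"name": "jog_arm", "arguments": {"plan": [[0,0,0,25,-7,-5,-1],[0,0,0,45,-7,-5,-1],[0,0,0,62,-7,-5,-1],[0,0,0,75,-7,-5,-1],[0,0,0,80,-7,-5,-1],[0,0,0,81,-7,-5,-1],[0,0,0,81,-7,-5,-1]]}}

```text
time: 5.52
ee_pos: [472.1, -121.5, 16.2]
tcp_rot: [67.5, 89.8, -28.6]
ft_force: [-0.2, 0.4, -0.2]
opening: 93.7
```

```bash
python3 -c "
from h import *
go(472.7,-122.3,15,-6.2)"
```

```text
t 5.52 tcp [ 472.1 -121.5   16.2] open 93.7 F [-0.2  0.4 -0.2] turn [ 0.1  0.1 -0.2] shift [1.2 0.7 0.7] rows 0.0 0.0
```

Good. Close, then lift slightly.

>>> {"name": "jog_arm", "arguments": {"plan": [[0,0,0,0,0,0,0],[0,0,0,0,0,0,0.3],[0,0,0,0,0,0,0.6],[0,0,0,0,0,0,1],[0,0,0,0,0,0,1],[0,0,0,0,0,0,1],[0,0,0,0,0,0,1],[0,0,0,0,0,0,1],[0,0,0,-3,0,0,1],[0,0,0,-8,0,0,1]], "squeeze": 25}}

```text
time: 6.35
ee_pos: [469.4, -119.4, 21.9]
tcp_rot: [-109.4, 89.9, 154.6]
ft_force: [-0.7, 0.1, -1.9]
opening: 49.5
```

```bash
python3 -c "
from h import *
go(620.9,-312.6,110,-6)"
```

```text
t 6.35 tcp [ 469.4 -119.4   21.9] open 49.5 F [-0.7  0.1 -1.9] turn [-0.  -0.   0.1] shift [-88.6 170.8 176.1] rows 6.3 0.0
```

>>> {"name": "jog_arm", "arguments": {"plan": [[0,0,0,-25,0,0,1],[0,0,0,-50,0,0,1],[0,0,0,-75,12,12,1],[0,0,0,-88,35,36,1],[0,0,0,-88,60,62,1],[0,0,0,-88,85,88,1],[0,0,0,-88,110,113,1],[0,0,0,-88,135,139,1],[0,0,0,-88,155,160,1],[0,0,0,-88,168,173,1]]}}

```text
time: 7.18
ee_pos: [620.2, -312.0, 110.3]
tcp_rot: [9.2, 90.0, -86.9]
ft_force: [0.4, 0.9, -1.4]
opening: 50.2
```

>>> {"name": "jog_arm", "arguments": {"plan": [[0,0,0,0,0,0,1],[0,0,0,0,0,0,1]]}}

```text
time: 7.35
ee_pos: [618.9, -309.7, 109.9]
tcp_rot: [-123.9, 89.9, 140.0]
ft_force: [1.1, -0.1, -2.2]
opening: 50.4
```

Run:
```python
from h import *
go(620.9,-312.6,70,-6)
for n in("top","side"):
    im,d,W=cloud(n); cv2.imwrite(f"pics/{n}1.png",im); np.save(n+"1.npy",W)
    x,y,z=W[...,0],W[...,1],W[...,2]
    P=W[(abs(x-620)<38)&(abs(y+310)<110)&(z>105)&(z<160)]
    print(n,len(P),P.min(0).round(1),P.max(0).round(1))
im,d,W=cloud("wrist"); cv2.imwrite("pics/w3.png",im); np.save("w3.npy",W)
```

```text
t 7.35 tcp [ 618.9 -309.7  109.9] open 50.4 F [ 1.1 -0.1 -2.2] turn [-0.1 -0.1  0.1] shift [39.9  2.4  2.7] rows 1.0 0.0
top 1124 [ 582.  -330.8  109.1] [ 656.2 -223.4  158.7]
side 2749 [ 582.  -391.   106.4] [ 654.4 -231.5  159.9]
```

View pics/w3.png

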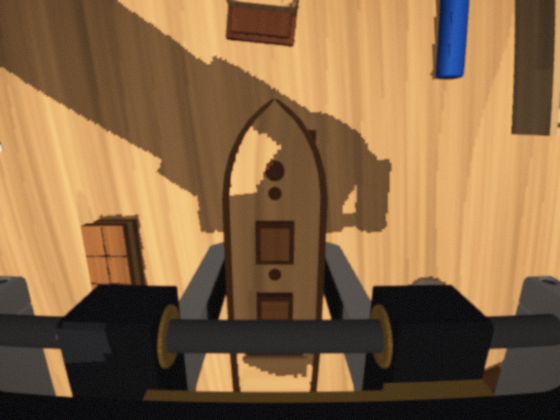

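```bash
cat >> h.py <<'E'
def inhand(W,zlo,half,head,tcp):
    "bow tip of the held hull relative to the TCP, along/across hull (heading head)"
    P=W.reshape(-1,3); P=P[(P[:,2]>zlo)&(P[:,2]<zlo+60)]
    c,s=np.cos(np.radians(head)),np.sin(np.radians(head))
    X=(P[:,0]-tcp[0])*c+(P[:,1]-tcp[1])*s; Y=-(P[:,0]-tcp[0])*s+(P[:,1]-tcp[1])*c
    m=(abs(Y)<half)&(X>18)&(X<120)
    for x in range(20,100,8):
        q=m&(abs(X-x)<3)
        if q.any(): print(x,Y[q].min().round(1),Y[q].max().round(1),(Y[q].min()/2+Y[q].max()/2).round(1),P[q,2].max().round(0))
    print("tip",np.sort(X[m])[-8:].round(1))
E
python3 - <<'E'
from h import *
W=np.load("w3.npy"); inhand(W,110,32,84,ctrl.state()["ee_pos"])
print(W[100:104,275],W[242,274])
for n in("top","side"):
    inhand(np.load(n+"1.npy"),110,32,84,ctrl.state()["ee_pos"])
s=np.load("side1.npy").reshape(-1,3)
E
```

```text
20 -24.9 25.2 0.2 143.0
28 -24.9 25.1 0.1 143.0
36 -25.1 25.1 -0.0 143.0
44 -24.8 24.8 -0.0 143.0
52 -23.5 23.8 0.2 146.0
60 -21.8 21.8 -0.0 145.0
68 -18.2 18.5 0.2 145.0
76 -13.5 13.6 0.1 148.0
84 -5.8 6.2 0.2 149.0
tip [84.6 84.6 84.6 84.7 84.7 84.7 84.7 84.8]
[[ 627.50073361 -224.25839756  143.05444008]
 [ 627.46522912 -224.60414166  142.14205534]
 [ 627.42353691 -225.00390912  141.86847642]
 [ 627.37565235 -225.45721206  142.30182558]] [ 620.13166765 -289.89093777  141.50926306]
20 -23.4 26.6 1.6 144.0
28 -24.6 26.6 1.0 145.0
36 -24.4 25.9 0.8 144.0
44 -23.4 26.0 1.3 145.0
52 -22.8 24.6 0.9 146.0
60 -21.6 23.0 0.7 149.0
68 -17.1 19.6 1.2 145.0
76 -13.4 14.6 0.6 148.0
84 -5.8 6.5 0.4 147.0
tip [83.7 84.1 84.2 84.2 84.4 84.7 85.2 85.2]
20 -24.6 24.5 -0.0 145.0
28 -24.3 24.9 0.3 144.0
36 -23.9 25.6 0.8 145.0
44 -23.5 25.0 0.7 144.0
52 -20.1 20.5 0.2 140.0
60 -21.1 21.4 0.2 147.0
68 -17.3 18.5 0.6 146.0
76 -13.7 12.2 -0.7 143.0
tip [75.2 75.4 75.5 75.6 76.  76.1 76.3 76.4]
```

>>> {"name": "jog_arm", "arguments": {"plan": [[0,0,0,10,2,2,1],[0,0,0,22,2,2,1],[0,0,0,34,2,2,1],[0,0,0,44,2,2,1],[0,0,0,52,2,2,1],[0,0,0,58,2,2,1],[0,0,0,61,2,2,1],[0,0,0,63,2,2,1],[0,0,0,63,2,2,1],[0,0,0,63,2,2,1]]}}

```text
time: 8.33
ee_pos: [621.4, -312.1, 48.0]
tcp_rot: [60.0, 89.9, -36.0]
ft_force: [-0.1, 0.7, -2.7]
opening: 49.9
```

Run:
```python
from h import *
go(621.1,-311.8,41,-6)
im,d,W=cloud("wrist"); np.save("w4.npy",W); cv2.imwrite("pics/w4.png",im)
chocks(W,621.5,-307.8,84)
```

```text
t 8.33 tcp [ 621.4 -312.1   48. ] open 49.9 F [-0.1  0.7 -2.7] turn [-0.  0. -0.] shift [ 7.  -0.3 -0.2] rows 0.2 0.0
chock 1 few
chock -1 few
```

Now slowly to contact.

>>> {"name": "jog_arm", "arguments": {"plan": [[0,0,0,2,0,0,1],[0,0,0,3,0,0,1],[0,0,0,4,0,0,1],[0,0,0,5,0,0,1],[0,0,0,6,0,0,1],[0,0,0,6,0,0,1]]}}

```text
time: 8.88
ee_pos: [620.8, -311.7, 41.1]
tcp_rot: [-116.1, 90.0, 147.9]
ft_force: [0.1, 0.0, -2.1]
opening: 49.9
```

>>> {"name": "jog_arm", "arguments": {"plan": [[0,0,0,0.5,0,0,1],[0,0,0,1,0,0,1],[0,0,0,1.5,0,0,1],[0,0,0,1.5,0,0,1]]}}

```text
time: 9.22
ee_pos: [621.1, -311.9, 40.7]
tcp_rot: [-61.1, 90.0, -157.2]
ft_force: [-1.7, 0.9, 3.1]
opening: 49.8
```

>>> {"name": "jog_arm", "arguments": {"plan": [[0,0,0,0,0,0,0.5],[0,0,0,0,0,0,0.2],[0,0,0,0,0,0,-0.3],[0,0,0,0,0,0,-1],[0,0,0,0,0,0,-1],[0,0,0,0,0,0,-1],[0,0,0,0,0,0,-1],[0,0,0,-20,0,0,-1],[0,0,0,-55,0,0,-1],[0,0,0,-95,0,0,-1]]}}

```text
time: 10.05
ee_pos: [619.3, -310.7, 132.9]
tcp_rot: [-119.6, 89.7, 144.3]
ft_force: [1.3, -0.4, 0.5]
opening: 93.6
```

>>> {"name": "jog_arm", "arguments": {"plan": [[0,0,0,-40,0,0,-1],[0,0,0,-80,0,-20,-1],[0,0,0,-120,0,-30,-1]]}}

```text
time: 10.3
ee_pos: [623.7, -281.8, 253.9]
tcp_rot: [-146.5, 89.9, 117.4]
ft_force: [0.5, -0.2, 0.0]
opening: 93.7
```

Run:
```python
from h import *
go(640,200,260,14)
for n in("top","side"):
    im,d,W=cloud(n); cv2.imwrite(f"pics/{n}2.png",im); np.save(n+"2.npy",W)
    x,y,z=W[...,0],W[...,1],W[...,2]
    for lo in (45,):
        P=W[(abs(x-621)<60)&(abs(y+308)<110)&(z>lo)&(z<100)]
        r=cv2.minAreaRect(P[:,:2].astype(np.float32)); print(n,len(P),np.round(r[0]+r[1]+(r[2],),1),P[:,2].max(),np.percentile(P[:,2],50))
        c,s=np.cos(np.radians(84)),np.sin(np.radians(84)); X=(P[:,0]-621.5)*c+(P[:,1]+307.8)*s; Y=-(P[:,0]-621.5)*s+(P[:,1]+307.8)*c
        print(X.min(),X.max(),Y.min(),Y.max())
        A=np.c_[X,Y,np.ones(len(X))];print("plane",np.linalg.lstsq(A,P[:,2],rcond=None)[0])
cv2.imwrite("pics/c2.png",cv2.resize(cv2.imread("pics/side2.png")[200:380,180:420],None,fx=3,fy=3))
```

```text
t 10.3 tcp [ 623.7 -281.8  253.9] open 93.7 F [ 0.5 -0.2  0. ] turn [-20.1  -0.    0. ] shift [  -5.8  -34.8 -480.8] rows 11.6 2.8
top 1571 [ 620.5 -302.1  154.9   52.2   83.5] 84.21754539970811 69.08577288923212
-72.10528803700865 82.99634850602641 -24.454963527947886 27.780795660175336
plane [-4.42331351e-02 -3.09407063e-02  7.02684904e+01]
side 2411 [ 621.  -307.8  167.5   50.7   83.9] 83.41484470765499 70.12443011283098
-83.81312232312597 83.6537454270649 -24.89985388148538 25.835876822669128
plane [-5.43089822e-03  3.88551765e-03  7.08884161e+01]
```

View pics/c2.png

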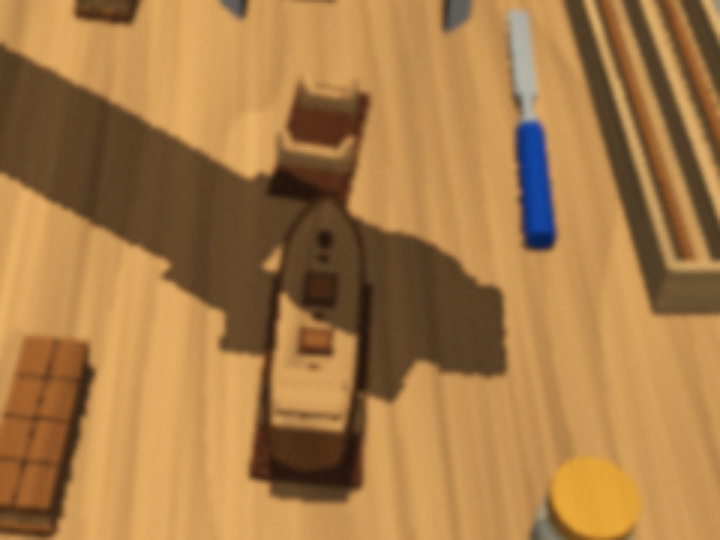

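>>> {"name": "jog_arm", "arguments": {"plan": [[0,0,0,-10,-7,-38,-1],[0,0,0,-20,-15,-76,-1],[0,0,0,-30,-22,-114,-1],[-3,0,0,-36,-30,-152,-1],[-6,0,0,-36,-37,-190,-1],[-6,0,0,-36,-44,-228,-1],[-6,0,0,-36,-50,-260,-1],[-6,0,0,-36,-54,-283,-1],[-6,0,0,-36,-54,-283,-1],[-6,0,0,-36,-54,-283,-1]]}}

```text
time: 11.23
ee_pos: [600.0, 5.1, 287.9]
tcp_rot: [-55.1, 90.0, -145.1]
ft_force: [-0.4, 0.1, 0.1]
opening: 93.9
```

Run:
```python
from h import *
go(600,5,290,0)
im,d,W=cloud("wrist"); cv2.imwrite("pics/w5.png",im); np.save("w5.npy",W)
b=blobs(W)
chocks(W,630.5,99.7,83)
```

```text
t 11.23 tcp [600.    5.1 287.9] open 93.9 F [-0.4  0.1  0.1] turn [0.1 0.  0. ] shift [-2.1 -0.   0.1] rows 0.1 0.0
[473.5  95.4 140.8  47.7  79.8] 4351 z95 37.4
[631.5  99.   84.2  49.1  82.9] 2087 z95 35.1
[ 632.7 -110.2  112.    56.7   77.5] 2379 z95 35.0
[ 619.5 -301.7  137.6   53.7   76.8] 1439 z95 73.5
[ 464.6 -344.6   92.6   39.5   84.7] 1064 z95 31.0
chock 1 x 21.8 n 190 [(-28, 0), (-24, 0), (-20, np.float64(37.0)), (-16, np.float64(36.0)), (-12, np.float64(31.0)), (-8, np.float64(26.0)), (-4, np.float64(26.0)), (0, np.float64(26.0)), (4, np.float64(26.0)), (8, np.float64(27.0)), (12, np.float64(35.0)), (16, np.float64(37.0)), (20, 0), (24, 0), (28, 0)]
chock -1 x -23.1 n 222 [(-28, 0), (-24, np.float64(38.0)), (-20, np.float64(37.0)), (-16, np.float64(31.0)), (-12, np.float64(26.0)), (-8, np.float64(26.0)), (-4, np.float64(26.0)), (0, np.float64(26.0)), (4, np.float64(27.0)), (8, np.float64(27.0)), (12, np.float64(27.0)), (16, np.float64(34.0)), (20, np.float64(38.0)), (24, np.float64(35.0)), (28, 0)]
```

View pics/w5.png

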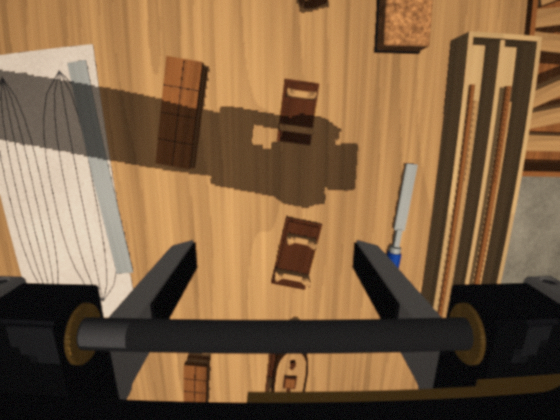

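>>> {"name": "jog_arm", "arguments": {"plan": [[-4,0,0,15,7,-36,-1],[-8,0,0,32,15,-72,-1],[-12,0,0,50,22,-105,-1],[-14,0,0,65,28,-130,-1],[-14,0,0,73,30,-145,-1],[-14,0,0,73,30,-145,-1],[-14,0,0,73,30,-145,-1],[-14,0,0,73,30,-145,-1]]}}

```text
time: 11.95
ee_pos: [631.1, 147.7, 216.7]
tcp_rot: [59.5, 89.9, -16.6]
ft_force: [0.3, 1.0, 0.1]
opening: 94.1
```

Run:
```python
from h import *
go(630,150,215,14)
im,d,W=cloud("wrist"); cv2.imwrite("pics/w6.png",im); np.save("w6.npy",W)
b=blobs(W)
```

```text
t 11.95 tcp [631.1 147.7 216.7] open 94.1 F [0.3 1.  0.1] turn [-0.2  0.1 -0.1] shift [ 1.7 -0.5 -2.5] rows 0.1 0.0
[466.2 290.5  56.8  36.  102.5] 2083 z95 38.3
[636.  291.4 123.3  43.  104. ] 4856 z95 45.6
[473.4  95.9 140.   47.6  79.9] 5188 z95 37.1
[631.   99.9  84.2  48.5  82.1] 2315 z95 36.1
[ 630.2 -120.3   88.8   57.    78.8] 1528 z95 37.8
```

View pics/w6.png

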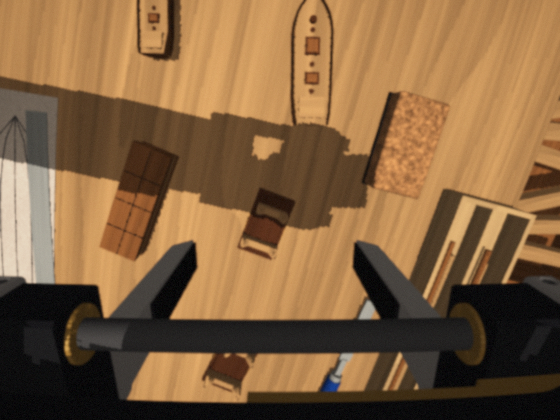

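>>> {"name": "jog_arm", "arguments": {"plan": [[0,0,0,15,10,-36,-1],[0,0,0,35,20,-72,-1],[0,0,0,55,30,-108,-1],[0,0,0,80,38,-132,-1],[0,0,0,105,39,-138,-1],[0,0,0,125,39,-138,-1],[0,0,0,130,39,-138,-1],[0,0,0,130,39,-138,-1]]}}

```text
time: 12.67
ee_pos: [634.4, 291.3, 84.4]
tcp_rot: [-82.1, 89.9, -158.3]
ft_force: [-0.3, 0.0, -1.3]
opening: 93.9
```

```bash
python3 -c "
from h import *
go(635.7,291.4,12,14)"
```

```text
t 12.67 tcp [634.4 291.3  84.4] open 93.9 F [-0.3  0.  -1.3] turn [-0.1  0.   0.1] shift [72.4  1.4  0.2] rows 1.7 0.0
```

>>> {"name": "jog_arm", "arguments": {"plan": [[0,0,0,25,1,0,-1],[0,0,0,45,1,0,-1],[0,0,0,60,1,0,-1],[0,0,0,70,1,0,-1],[0,0,0,72,1,0,-1],[0,0,0,72,1,0,-1],[0,0,0,72,1,0,-1]]}}

```text
time: 13.25
ee_pos: [636.9, 293.1, 15.0]
tcp_rot: [92.1, 89.9, 16.1]
ft_force: [0.1, 0.8, 0.1]
opening: 94.1
```

>>> {"name": "jog_arm", "arguments": {"plan": [[0,0,0,0,0,0,0.2],[0,0,0,0,0,0,0.5],[0,0,0,0,0,0,1],[0,0,0,0,0,0,1],[0,0,0,0,0,0,1],[0,0,0,0,0,0,1],[0,0,0,0,0,0,1],[0,0,0,-3,0,0,1],[0,0,0,-10,0,0,1],[0,0,0,-20,0,0,1]], "squeeze": 25}}

```text
time: 14.08
ee_pos: [634.9, 292.7, 32.9]
tcp_rot: [-88.4, 89.9, -164.5]
ft_force: [0.8, 0.5, -0.7]
opening: 41.8
```

```bash
python3 -c "
from h import *
go(632.3-.208*3,-110-.978*3,120,-12)"
```

```text
t 14.08 tcp [634.9 292.7  32.9] open 41.8 F [ 0.8  0.5 -0.7] turn [26.   0.   0.1] shift [ -86.8 -101.2  392.9] rows 10.0 3.6
```

>>> {"name": "jog_arm", "arguments": {"plan": [[0,0,0,-25,0,0,1],[0,0,0,-50,0,0,1],[0,0,0,-70,-3,13,1],[0,0,0,-85,-9,36,1],[4,0,0,-87,-18,70,1],[8,0,0,-87,-27,105,1],[12,0,0,-87,-36,140,1],[16,0,0,-87,-45,175,1],[20,0,0,-87,-54,210,1],[24,0,0,-87,-63,245,1]]}}

```text
time: 14.92
ee_pos: [633.7, 38.4, 121.6]
tcp_rot: [92.3, 89.9, -8.0]
ft_force: [1.1, -1.1, -2.5]
opening: 41.9
```

```bash
python3 -c "
from h import *
go(632.3-.208*3,-110-.978*3,120,-12)"
```

```text
t 14.92 tcp [633.7  38.4 121.6] open 41.9 F [ 1.1 -1.1 -2.5] turn [ 1.8 -0.  -0.1] shift [  1.7  24.9 149.3] rows 3.6 0.2
```

>>> {"name": "jog_arm", "arguments": {"plan": [[2,0,0,2,6,34,1],[2,0,0,2,12,68,1],[2,0,0,2,17,100,1],[2,0,0,2,21,126,1],[2,0,0,2,24,142,1],[2,0,0,2,25,148,1],[2,0,0,2,25,149,1],[2,0,0,2,25,149,1]]}}

```text
time: 15.58
ee_pos: [632.5, -110.2, 118.6]
tcp_rot: [-166.3, 90.0, 91.7]
ft_force: [-0.3, 0.3, -1.7]
opening: 41.9
```

Run:
```python
from h import *
go(632.3-.208*3,-110-.978*3,42,-12)
im,d,W=cloud("wrist"); cv2.imwrite("pics/w7.png",im); np.save("w7.npy",W)
inhand(W,120,30,78,ctrl.state()["ee_pos"])
W=cloud("top")[2];inhand(W,120,30,78,ctrl.state()["ee_pos"])
```

```text
t 15.58 tcp [ 632.5 -110.2  118.6] open 41.9 F [-0.3  0.3 -1.7] turn [-0. -0.  0.] shift [76.6 -0.2  2.9] rows 1.8 0.0
20 -21.1 20.7 -0.2 144.0
28 -21.2 20.9 -0.2 144.0
36 -20.6 20.2 -0.2 144.0
44 -20.2 18.9 -0.6 145.0
52 -17.4 16.7 -0.4 145.0
60 -12.5 11.4 -0.5 147.0
68 -2.8 2.3 -0.2 148.0
tip [65.3 65.3 65.3 65.5 65.5 65.5 65.5 65.6]
44 -17.9 20.1 1.1 145.0
52 -14.7 18.7 2.0 145.0
60 -8.0 14.1 3.1 147.0
68 -1.2 4.6 1.7 144.0
tip [64.5 64.7 64.9 65.  65.7 66.4 66.7 66.9]
```

View pics/w7.png

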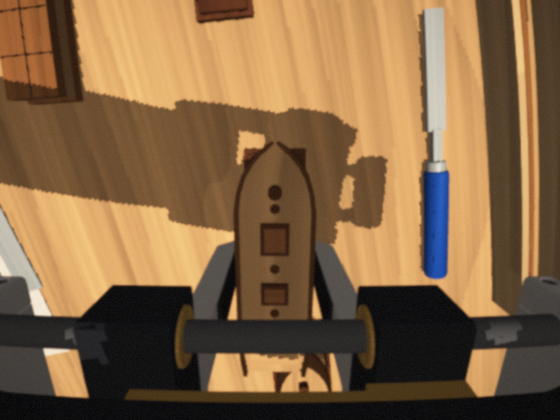

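>>> {"name": "jog_arm", "arguments": {"plan": [[0,0,0,12,0,1.4,1],[0,0,0,27,0,1.4,1],[0,0,0,42,0,1.4,1],[0,0,0,54,0,1.4,1],[0,0,0,63,0,1.4,1],[0,0,0,69,0,1.4,1],[0,0,0,71,0,1.4,1],[0,0,0,73,0,1.4,1],[0,0,0,73,0,1.4,1],[0,0,0,73,0,1.4,1]]}}

```text
time: 16.52
ee_pos: [632.7, -112.6, 46.2]
tcp_rot: [81.6, 89.9, -20.4]
ft_force: [0.0, -0.4, -1.2]
opening: 42.1
```

```bash
python3 -c "
from h import *
go(632,-111.5,39.5,-12)"
```

```text
t 16.52 tcp [ 632.7 -112.6   46.2] open 42.1 F [ 0.  -0.4 -1.2] turn [-0.   0.  -0.1] shift [ 6.7 -0.9 -0.9] rows 0.2 0.0
```

>>> {"name": "jog_arm", "arguments": {"plan": [[0,0,0,2,0,0,1],[0,0,0,3.5,0,0,1],[0,0,0,4.5,0,0,1],[0,0,0,5,0,0,1],[0,0,0,5,0,0,1]]}}

```text
time: 16.93
ee_pos: [632.8, -112.6, 42.9]
tcp_rot: [58.8, 90.0, -43.2]
ft_force: [-5.2, 1.8, 9.9]
opening: 42.0
```

>>> {"name": "jog_arm", "arguments": {"plan": [[0,0,0,0.5,0,0,1],[0,0,0,1,0,0,1],[0,0,0,1,0,0,1]]}}

```text
time: 17.18
ee_pos: [632.8, -112.7, 42.9]
tcp_rot: [18.4, 90.0, -83.6]
ft_force: [-7.1, 1.8, 14.6]
opening: 42.1
```

>>> {"name": "jog_arm", "arguments": {"plan": [[0,0,0,-3,0,0,1],[0,0,0,-4,-1,0,1],[0,0,0,-4,-2,0,1],[0,0,0,-3,-2,0,1],[0,0,0,-2,-2,0,1],[0,0,0,-1,-2,0,1],[0,0,0,-1,-2,0,1]]}}

```text
time: 17.77
ee_pos: [630.1, -112.0, 42.9]
tcp_rot: [-86.4, 89.9, 171.5]
ft_force: [-7.6, 1.6, 14.4]
opening: 41.5
```

```bash
python3 -c "
from h import *
go(632,-111.5,39.5,-12)
im,d,W=cloud('side');cv2.imwrite('pics/side3.png',cv2.resize(im[190:300,240:340],None,fx=6,fy=5.4))
P=W.reshape(-1,3);P=P[(abs(P[:,0]-632)<75)&(abs(P[:,1]+110)<75)&(P[:,2]>8)&(P[:,2]<15)]
print(len(P));r=cv2.minAreaRect(P[:,:2].astype(np.float32));print(r)
"
```

```text
t 17.77 tcp [ 630.1 -112.    42.9] open 41.5 F [-7.6  1.6 14.4] turn [-0.   0.   0.1] shift [ 3.4  1.7 -0.8] rows 0.1 0.0
242
((632.0408325195312, -114.30242919921875), (104.84911346435547, 55.34477233886719), 77.43450927734375)
```

View pics/side3.png

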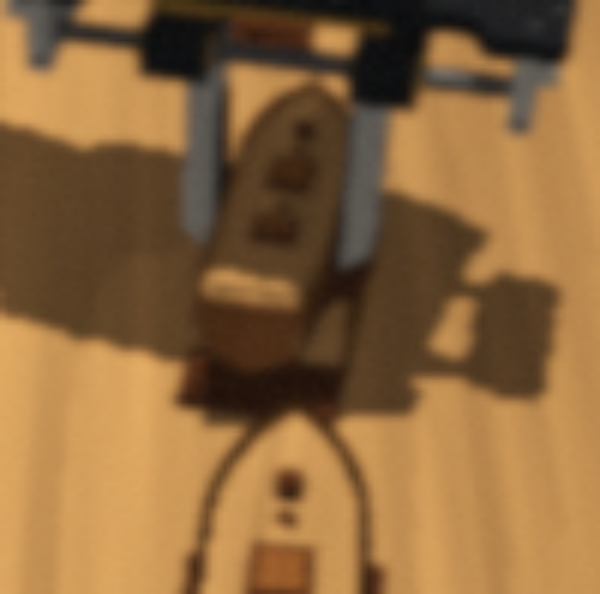

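Run:
```python
from h import *
c,s=np.cos(np.radians(78)),np.sin(np.radians(78))
def rep(n,P):
    X=(P[:,0]-632.3)*c+(P[:,1]+110)*s; Y=-(P[:,0]-632.3)*s+(P[:,1]+110)*c
    m=(abs(Y)<12)&(P[:,2]>50)&(P[:,2]<80)
    for x in range(-60,66,10):
        q=m&(abs(X-x)<4)
        if q.sum()>3: print(n,x,q.sum(),np.median(P[q,2]).round(1))
    w=(P[:,2]>50)&(P[:,2]<80)&(abs(Y)<30)
    for x in range(20,66,10):
        q=w&(abs(X-x)<4)
        if q.sum()>3: print(n,"edge",x,Y[q].min().round(1),Y[q].max().round(1),P[q&(Y<0),2].max().round(1),P[q&(Y>0),2].max().round(1))
    b=(P[:,2]>8)&(P[:,2]<16)&(abs(Y)<40)&(abs(X)<70); print(n,"base",b.sum(),X[b].min().round(1),X[b].max().round(1),Y[b].min().round(1),Y[b].max().round(1))
for n in("wrist","side","top"): 
    W=cloud(n)[2]; rep(n,W.reshape(-1,3))
```

```text
wrist -60 309 70.5
wrist -50 221 71.4
wrist -30 509 62.0
wrist -20 531 65.2
wrist -10 667 62.0
wrist 0 599 61.9
wrist 10 630 65.2
wrist 20 736 64.2
wrist 30 693 61.9
wrist 40 757 62.3
wrist 50 745 63.4
wrist 60 522 65.4
wrist edge 20 -19.3 22.5 67.5 67.6
wrist edge 30 -19.4 22.7 67.5 67.2
wrist edge 40 -18.9 21.4 69.4 69.6
wrist edge 50 -16.0 19.3 69.7 69.3
wrist edge 60 -9.5 12.7 71.4 72.0
wrist base 366 -53.3 55.0 -27.9 26.8
side -60 66 64.8
side -50 37 72.9
side -40 36 72.7
side -30 4 64.0
side -20 42 64.5
side -10 22 64.7
side 0 26 63.1
side 10 45 65.1
side 20 29 66.0
side 30 24 63.9
side 40 34 64.1
side 50 30 64.7
side 60 29 67.8
side edge 20 -16.0 22.4 68.4 68.6
side edge 30 -14.4 22.9 65.2 68.9
side edge 40 -13.0 21.9 68.8 71.1
side edge 50 -13.1 17.6 70.4 70.2
side edge 60 -7.3 12.5 73.2 72.5
side base 251 -57.5 50.2 -28.4 27.8
top 40 21 63.3
top 50 41 63.6
top 60 28 65.8
top edge 40 -13.6 21.8 66.9 69.4
top edge 50 -12.0 20.4 71.5 70.9
top edge 60 -8.3 13.8 71.0 71.9
top base 48 38.8 56.3 -25.5 29.3
```

>>> {"name": "jog_arm", "arguments": {"plan": [[0,0,0,-1,1,0,1],[0,0,0,-1,1,0,1],[0,0,0,-1,1,0,0.5],[0,0,0,-1,1,0,0],[0,0,0,-1,1,0,-1],[0,0,0,-1,1,0,-1],[0,0,0,-1,1,0,-1],[0,0,0,-1,1,0,-1],[0,0,0,-20,1,0,-1],[0,0,0,-55,1,0,-1]]}}

```text
time: 18.8
ee_pos: [627.5, -111.0, 90.9]
tcp_rot: [-98.0, 89.4, 159.9]
ft_force: [-0.2, -0.2, 0.4]
opening: 83.5
```

>>> {"name": "jog_arm", "arguments": {"plan": [[0,0,0,-40,0,-10,-1],[0,0,0,-80,0,-30,-1],[-3,0,0,-100,-10,-65,-1],[-7,0,0,-110,-20,-100,-1],[-11,0,0,-110,-35,-135,-1],[-15,0,0,-110,-52,-172,-1],[-18,0,0,-110,-68,-208,-1],[-21,0,0,-110,-85,-245,-1],[-23,0,0,-110,-100,-280,-1],[-23,0,0,-110,-115,-310,-1]]}}

```text
time: 19.63
ee_pos: [582.6, 217.3, 205.4]
tcp_rot: [139.9, 90.0, 61.0]
ft_force: [1.4, 0.6, 0.6]
opening: 94.1
```

Run:
```python
from h import *
go(490,165,220,11)
for n in("top","side"):
    im,d,W=cloud(n); 
    x,y,z=W[...,0],W[...,1],W[...,2]
    P=W[(abs(x-632)<50)&(abs(y+110)<85)&(z>45)&(z<100)]
    r=cv2.minAreaRect(P[:,:2].astype(np.float32)); print(n,len(P),np.round(r[0]+r[1]+(r[2],),1),P[:,2].max().round(1))
    P=W[(abs(x-632)<75)&(abs(y+110)<85)&(z>8)&(z<15)]
    r=cv2.minAreaRect(P[:,:2].astype(np.float32)); print(" base",len(P),np.round(r[0]+r[1]+(r[2],),1))
```

```text
t 19.63 tcp [582.6 217.3 205.4] open 94.1 F [1.4 0.6 0.6] turn [ 0.1 -0.  -0. ] shift [ -14.6 -100.9   33.6] rows 2.6 0.0
top 1151 [ 629.5 -110.   130.4   43.3   77.7] 75.7
 base 152 [ 630.  -108.9  110.2   53.9   77.3]
side 990 [ 631.4 -110.3  131.3   42.9   78. ] 75.5
 base 262 [ 632.9 -110.6  112.1   55.1   77.2]
```

>>> {"name": "jog_arm", "arguments": {"plan": [[0,0,0,-5,-33,11,-1],[0,0,0,-10,-66,22,-1],[0,0,0,-14,-95,32,-1],[0,0,0,-14,-101,34,-1],[0,0,0,-14,-101,34,-1],[0,0,0,-14,-101,34,-1]]}}

```text
time: 20.23
ee_pos: [491.3, 162.0, 219.8]
tcp_rot: [85.7, 89.9, 6.6]
ft_force: [-0.2, -0.3, 0.2]
opening: 94.1
```

Run:
```python
from h import *
im,d,W=cloud("wrist"); cv2.imwrite("pics/w8.png",im)
b=[o for o in blobs(W) if abs(o[0]-461)<20 and o[1]>250][0]
cx,cy,a,w,t=b; u=np.array([np.cos(np.radians(t)),np.sin(np.radians(t))]); st=np.array([cx,cy])-a/2*u
mid=st+49*u; print("mid",mid,t); g=mid-2*u
go(g[0],g[1],80,t-90);
```

```text
[460.6 311.2  97.9  35.2 101.8] 2970 z95 38.0
[473.3  96.4 139.1  46.2  79.7] 4225 z95 37.2
[634.2 124.1  48.   34.8 172.4] 820 z95 36.3
[624.8 -87.5  95.   47.7  48.8] 1628 z95 66.0
mid [460.63294907 311.20467512] 101.84223175048828
t 20.28 tcp [491.6 162.2 219.7] open 94.2 F [-0.   0.8  0.1] turn [-0.9  0.  -0. ] shift [ 139.6   -2.2 -150.1] rows 4.9 0.1
```

View pics/w8.png

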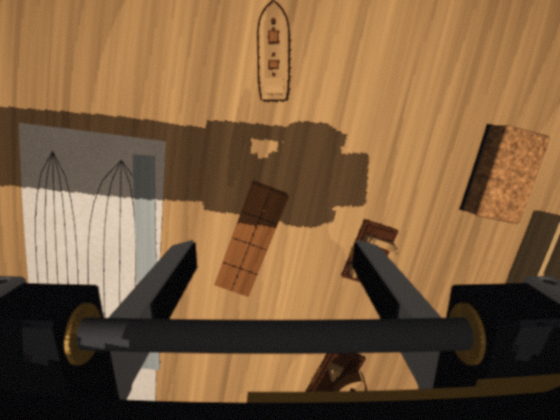

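>>> {"name": "jog_arm", "arguments": {"plan": [[0,0,0,15,0,-37,-1],[0,0,0,35,-1,-74,-1],[-1,0,0,60,-2,-108,-1],[-1,0,0,85,-2,-135,-1],[-1,0,0,115,-2,-149,-1],[-1,0,0,138,-2,-150,-1],[-1,0,0,140,-2,-150,-1],[-1,0,0,140,-2,-150,-1],[-1,0,0,140,-2,-150,-1]]}}

```text
time: 21.03
ee_pos: [461.6, 309.6, 80.5]
tcp_rot: [99.7, 89.9, 21.7]
ft_force: [0.4, -0.5, -0.6]
opening: 94.1
```

```bash
python3 -c "
from h import *
go(461,309.2,8,11.8)"
```

```text
t 21.03 tcp [461.6 309.6  80.5] open 94.1 F [ 0.4 -0.5 -0.6] turn [ 0.1 -0.  -0.1] shift [72.5 -0.8  0.2] rows 1.7 0.0
```

>>> {"name": "jog_arm", "arguments": {"plan": [[0,0,0,25,-1,0,-1],[0,0,0,45,-1,0,-1],[0,0,0,58,-1,0,-1],[0,0,0,66,-1,0,-1],[0,0,0,71,-1,0,-1],[0,0,0,71,-1,0,-1],[0,0,0,71,-1,0,-1]]}}

```text
time: 21.62
ee_pos: [460.1, 309.3, 9.4]
tcp_rot: [99.7, 89.9, 21.7]
ft_force: [0.0, -0.3, -0.8]
opening: 94.3
```

>>> {"name": "jog_arm", "arguments": {"plan": [[0,0,0,0,0,0,0.2],[0,0,0,0,0,0,0.5],[0,0,0,0,0,0,1],[0,0,0,0,0,0,1],[0,0,0,0,0,0,1],[0,0,0,0,0,0,1],[0,0,0,0,0,0,1],[0,0,0,-3,0,0,1],[0,0,0,-10,0,0,1],[0,0,0,-20,0,0,1]], "squeeze": 20}}

```text
time: 22.45
ee_pos: [458.5, 308.8, 28.4]
tcp_rot: [-79.3, 89.9, -157.3]
ft_force: [0.2, -0.4, -0.7]
opening: 33.7
```

```bash
python3 -c "
from h import *
go(631.2-.12*2,99.4-2,120,-7.2)"
```

```text
t 22.45 tcp [458.5 308.8  28.4] open 33.7 F [ 0.2 -0.4 -0.7] turn [19.2  0.   0.1] shift [-91.7 124.7 242.6] rows 6.9 2.7
```

>>> {"name": "jog_arm", "arguments": {"plan": [[0,0,0,-28,0,0,1],[0,0,0,-58,4,8,1],[0,0,0,-82,13,26,1],[4,0,0,-92,28,55,1],[8,0,0,-92,46,90,1],[12,0,0,-92,64,125,1],[15,0,0,-92,82,160,1],[19,0,0,-92,100,195,1],[19,0,0,-92,116,225,1],[19,0,0,-92,124,241,1]]}}

```text
time: 23.28
ee_pos: [632.8, 95.8, 121.8]
tcp_rot: [82.3, 89.9, -14.9]
ft_force: [1.0, -0.2, -1.5]
opening: 33.9
```

>>> {"name": "jog_arm", "arguments": {"plan": [[0,0,0,0,0,0,1],[0,0,0,0,0,0,1],[0,0,0,0,0,0,1]]}}

```text
time: 23.53
ee_pos: [629.5, 100.2, 120.5]
tcp_rot: [-109.2, 89.9, 153.8]
ft_force: [-0.1, 0.2, -1.0]
opening: 33.7
```

Run:
```python
from h import *
im,d,W=cloud("wrist"); cv2.imwrite("pics/w9.png",im); np.save("w9.npy",W)
go(631.2-.12*2,99.4-2,40,-7.2)
inhand(W,120,26,82.8,ctrl.state()["ee_pos"])
W=cloud("top")[2];inhand(W,120,26,82.8,ctrl.state()["ee_pos"])
```

```text
t 23.58 tcp [629.3 100.5 120.4] open 33.7 F [-0.2 -0.1 -1. ] turn [ 0.3 -0.   0.1] shift [80.4  2.1  2.9] rows 1.9 0.0
20 -17.0 16.7 -0.2 133.0
28 -17.6 17.4 -0.1 134.0
36 -15.7 15.6 -0.1 134.0
44 -12.2 12.0 -0.1 135.0
52 -4.8 4.7 -0.0 136.0
tip [50.7 50.8 50.8 50.9 50.9 50.9 50.9 51. ]
tip []
```

Run:
```python
from h import *
im,d,W=cloud("side"); s=ctrl.state(); print(s["ee_pos"],s["opening"])
a=cv2.resize(im[60:220,220:360],None,fx=3.5,fy=3.5); b=cv2.resize(cv2.imread("pics/w9.png"),None,fx=.5,fy=.5)
o=np.zeros((560,490+280,3),np.uint8); o[:,:490]=a; o[:210,490:]=b; cv2.imwrite("pics/c9.png",o)
P=W.reshape(-1,3); c,q=np.cos(np.radians(82.8)),np.sin(np.radians(82.8))
X=(P[:,0]-629.3)*c+(P[:,1]-100.5)*q; Y=-(P[:,0]-629.3)*q+(P[:,1]-100.5)*c
for x in range(-56,56,8):
    m=(abs(X-x)<4)&(abs(Y)<16)&(P[:,2]>60)&(P[:,2]<150)
    if m.sum()>3: print(x,m.sum(),np.percentile(P[m,2],[0,10,50,90,100]).round(1))
```

```text
[629.50265409 100.49970368 120.48965871] 33.563236660105936
-48 72 [108.6 115.5 126.5 136.8 140.3]
-40 78 [101.2 107.7 123.7 137.7 140.5]
-32 25 [100.5 128.9 136.2 138.  138.4]
-24 20 [129.8 130.  135.7 137.1 137.7]
-16 10 [127.9 128.1 131.1 132.6 132.7]
-8 24 [128.2 129.  131.7 134.3 134.5]
0 20 [128.4 128.6 130.3 131.5 131.5]
8 23 [128.6 128.9 130.2 131.  132.1]
16 31 [128.1 128.9 130.8 133.3 134.1]
24 23 [128.5 129.  131.  133.7 134.7]
32 23 [128.9 129.6 130.9 134.  135.2]
40 21 [128.6 129.2 131.2 133.5 135.6]
48 25 [130.3 130.9 132.9 135.5 137.1]
```

View pics/c9.png

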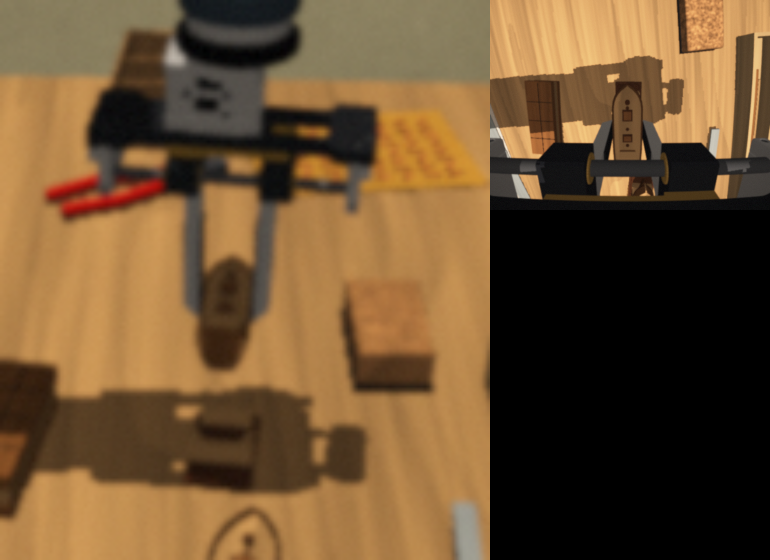

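>>> {"name": "jog_arm", "arguments": {"plan": [[0,0,0,0,0,0,1],[0,0,0,3,2,1,1],[0,0,0,10,2,3,1],[0,0,0,20,2,3,1],[0,0,0,30,2,3,1],[0,0,0,38,2,3,1],[0,0,0,44,2,3,1],[0,0,0,48,2,3,1],[0,0,0,50,2,3,1],[0,0,0,50,2,3,1]], "squeeze": 35}}

```text
time: 24.52
ee_pos: [631.8, 95.8, 69.9]
tcp_rot: [-83.8, 90.0, 179.1]
ft_force: [0.9, -0.7, -0.9]
opening: 33.7
```

```bash
cat > m.py <<'E'
from h import *
go(631,97.4,48,-7.2)
c,q=np.cos(np.radians(82.8)),np.sin(np.radians(82.8))
for n in ("wrist","side"):
    P=cloud(n)[2].reshape(-1,3); s=ctrl.state()["ee_pos"]
    X=(P[:,0]-631.2)*c+(P[:,1]-99.4)*q; Y=-(P[:,0]-631.2)*q+(P[:,1]-99.4)*c
    h=(P[:,2]>s[2]-5)&(P[:,2]<s[2]+25)
    for x in range(-48,56,16):
        m=(abs(X-x)<4)&(abs(Y)<21)&h
        if m.sum()>3: print(n,x,m.sum(),"Y",Y[m].min().round(1),Y[m].max().round(1),"z",np.percentile(P[m,2],[0,50,100]).round(1))
    m=(abs(Y)<12)&h&(X>20)&(X<80); print("tip",X[m].max().round(1) if m.any() else None)
    b=(P[:,2]>8)&(P[:,2]<15)&(abs(Y)<32)&(abs(X)<55); print(n,"base",b.sum(),X[b].min().round(1),X[b].max().round(1),Y[b].min().round(1),Y[b].max().round(1))
E
python3 m.py
```

```text
t 24.52 tcp [631.8  95.8  69.9] open 33.7 F [ 0.9 -0.7 -0.9] turn [0.2 0.  0. ] shift [21.9 -1.  -1.5] rows 0.5 0.0
wrist -32 963 Y -18.0 15.7 z [75.7 82.  86.3]
wrist -16 714 Y -18.2 15.9 z [75.3 78.2 93.1]
wrist 0 925 Y -19.5 17.2 z [69.5 77.7 95.4]
wrist 16 867 Y -18.0 15.8 z [75.5 78.3 82.5]
wrist 32 793 Y -17.3 15.8 z [69.  78.  83.3]
wrist 48 173 Y -7.4 6.0 z [68.1 80.4 85.6]
tip 47.6
wrist base 382 -1.7 41.6 -23.4 23.6
side -48 97 Y -17.1 13.4 z [65.9 78.  89.6]
side -32 28 Y -18.5 15.4 z [72.6 86.3 88.4]
side -16 29 Y -20.9 20.2 z [75.7 81.7 92.2]
side 0 25 Y -17.9 14.4 z [77.1 80.2 85.4]
side 16 24 Y -16.2 15.5 z [78.7 81.4 84.3]
side 32 26 Y -15.5 14.7 z [78.3 80.5 84.8]
side 48 15 Y -6.5 6.2 z [80.5 83.4 87.7]
tip 51.6
side base 149 -42.8 38.2 -24.3 23.9
```

>>> {"name": "jog_arm", "arguments": {"plan": [[0,0,0,4,-1,0,1],[0,0,0,9,-1,0,1],[0,0,0,13,-1,0,1],[0,0,0,15,-1,0,1],[0,0,0,17,-1,0,1],[0,0,0,18,-1,0,1],[0,0,0,18,-1,0,1],[0,0,0,18,-1,0,1]]}}

```text
time: 25.28
ee_pos: [631.2, 95.9, 52.6]
tcp_rot: [89.3, 90.0, -7.7]
ft_force: [0.0, -0.1, -1.0]
opening: 33.8
```

```bash
python3 m.py
```

```text
t 25.28 tcp [631.2  95.9  52.6] open 33.8 F [ 0.  -0.1 -1. ] turn [ 0.2  0.  -0. ] shift [ 4.6 -0.4 -1.5] rows 0.1 0.0
wrist -32 954 Y -17.3 16.3 z [58.8 64.9 69.5]
wrist -16 698 Y -17.6 16.6 z [58.3 60.9 76.2]
wrist 0 909 Y -18.8 18.0 z [52.3 60.4 77.6]
wrist 16 863 Y -17.3 16.5 z [58.5 60.8 65.4]
wrist 32 798 Y -16.7 16.4 z [53.1 60.6 65.9]
wrist 48 177 Y -6.7 6.2 z [50.8 63.1 69. ]
tip 47.8
wrist base 385 -11.0 42.1 -23.3 23.4
side -48 94 Y -15.8 13.5 z [48.  60.1 73. ]
side -32 25 Y -17.1 15.2 z [48.4 67.9 71.3]
side -16 35 Y -19.8 19.8 z [54.  62.9 75. ]
side 0 27 Y -16.2 16.6 z [59.6 62.1 73.2]
side 16 27 Y -15.1 15.6 z [60.3 63.8 67. ]
side 32 23 Y -13.8 14.3 z [59.4 62.7 68.5]
side 48 17 Y -7.2 8.2 z [62.2 65.7 69.1]
tip 51.0
side base 118 -41.9 39.9 -24.0 23.1
```

>>> {"name": "jog_arm", "arguments": {"plan": [[0,0,0,1,0,0,1],[0,0,0,2,0,0,1],[0,0,0,3,0,0,1],[0,0,0,3.5,0,0,1],[0,0,0,3.5,0,0,1]]}}

```text
time: 25.8
ee_pos: [631.1, 95.9, 49.0]
tcp_rot: [-128.3, 90.0, 134.6]
ft_force: [-1.2, -0.2, -1.0]
opening: 34.0
```

>>> {"name": "jog_arm", "arguments": {"plan": [[0,0,0,0.5,0,0,1],[0,0,0,0.5,0,0,1]]}}

```text
time: 25.97
ee_pos: [631.1, 95.9, 49.0]
tcp_rot: [-58.4, 90.0, -155.4]
ft_force: [-2.4, 0.2, 3.6]
opening: 33.6
```

Contact, same signature as the others. Release.

>>> {"name": "jog_arm", "arguments": {"plan": [[0,0,0,0,0,0,0.6],[0,0,0,0,0,0,0.2],[0,0,0,0,0,0,-0.4],[0,0,0,0,0,0,-1],[0,0,0,0,0,0,-1],[0,0,0,0,0,0,-1],[0,0,0,0,0,0,-1],[0,0,0,-20,0,0,-1],[0,0,0,-55,0,0,-1],[0,0,0,-95,0,0,-1]]}}

```text
time: 26.8
ee_pos: [629.1, 95.9, 141.8]
tcp_rot: [-84.5, 89.7, 178.5]
ft_force: [1.1, 0.3, 0.2]
opening: 87.5
```

>>> {"name": "jog_arm", "arguments": {"plan": [[0,0,0,-40,-10,0,-1],[0,0,0,-80,-40,0,-1],[0,0,0,-120,-80,0,-1],[0,0,0,-150,-120,0,-1],[0,0,0,-150,-160,0,-1],[0,0,0,-150,-180,0,-1],[0,0,0,-150,-180,0,-1]]}}

```text
time: 27.38
ee_pos: [448.7, 119.0, 295.7]
tcp_rot: [103.5, 89.8, 6.6]
ft_force: [0.8, 0.3, 0.1]
opening: 94.0
```

Run:
```python
from h import *
for n in("side","top"):
    im,d,W=cloud(n); x,y,z=W[...,0],W[...,1],W[...,2]
    cv2.imwrite(f"pics/{n}9.png",im)
    for nm,(cx,cy,t,L) in dict(large=(621.5,-307.8,84,165),medium=(632.3,-110,78,130),small=(631.2,99.4,82.8,98)).items():
        c,s=np.cos(np.radians(t)),np.sin(np.radians(t)); P=W.reshape(-1,3)
        X=(P[:,0]-cx)*c+(P[:,1]-cy)*s; Y=-(P[:,0]-cx)*s+(P[:,1]-cy)*c
        m=(abs(X)<L/2+12)&(abs(Y)<40)&(P[:,2]>45)&(P[:,2]<100)
        r=cv2.minAreaRect(np.c_[X,Y][m].astype(np.float32)); b=(abs(X)<L/2+12)&(abs(Y)<40)&(P[:,2]>8)&(P[:,2]<15)
        rb=cv2.minAreaRect(np.c_[X,Y][b].astype(np.float32)) 
        q=lambda k:np.percentile(P[m&k,2],90).round(1) if (m&k).any() else None
        print(n,nm,np.round(r[0]+r[1]+(r[2],),1),"base",np.round(rb[0]+rb[1]+(rb[2],),1),"rim z",q((abs(X)<20)&(Y>8)),q((abs(X)<20)&(Y<-8)),"top",q(X>0),q(X<0))
s=ctrl.state();print(s["ee_pos"],s["time"])
o=cv2.resize(cv2.imread("pics/side9.png")[120:370,150:400],None,fx=2.4,fy=2.4);cv2.imwrite("pics/c10.png",o)
```

```text
side large [ -0.3   0.7  51.  167.   88.8] base [ -0.7   0.6  63.  141.2  89.2] rim z 73.6 72.9 top 74.5 80.5
side medium [-5.000e-01  1.000e+00  1.321e+02  4.300e+01  1.000e-01] base [ -0.9  -0.9  56.1 113.1  88.9] rim z 67.9 66.6 top 68.7 73.0
side small [ -1.3  -0.6 103.   34.9   0. ] base [-0.9  0.1 83.  47.6  0.2] rim z 61.8 61.9 top 62.8 66.0
top large [-1.000e-01  1.600e+00  1.664e+02  5.200e+01  2.000e-01] base [  4.4   2.2  63.  138.   89.5] rim z 72.3 72.7 top 73.8 79.9
top medium [ -0.5   2.8  43.3 130.3  89.6] base [  8.1  21.8  48.6 121.9  66.4] rim z 66.1 66.6 top 67.1 71.9
top small [-0.5  1.7 97.5 34.9  0.4] base [ 0.8  1.8 82.4 47.8  0.5] rim z 59.7 59.8 top 61.4 64.7
[451.84556581 118.27078616 294.48085649] 27.4833
```

View pics/c10.png

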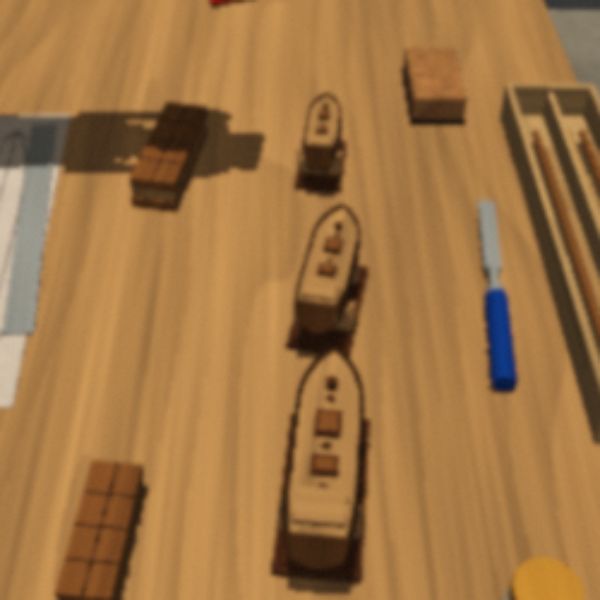

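```bash
python3 -c "
from plant import ctrl; print(ctrl.job_done())"
```

```text
the job is handed in; nothing more can be done
None
```

All three hulls are seated on their own stands, and I handed the job in at about 27.5 s. `job_done` reports no verdict, so these are my own last checks.

- **Position:** in the side camera each hull is within about 2 mm of its stand's centre, along and across. It is in line to about 1°. The top camera agrees for the small stand. It saw too little of the other two bases: 4–5 mm apart along the large stand, and no usable fit for the medium one. The top camera's hull outlines are within 3 mm of where I had put those two centres.
- **Height and tilt:** rim heights read about 73, 66–68 and 60–62 mm (expected 72, 66 and 60), so all three keels are on the notch floors. Both sides of each hull read level to about 1 mm.
- **Bows:** I saw the narrow chock directly on the large and small stands. On the medium stand I only measured the wide stern chock, so its bow chock is inferred to be the other end. All three bows point that way.
- **Bystanders:** the arm did not go near the blanks, the chisel or the sanding block. They look undisturbed in the last picture, but I did not re-measure them.

Two things did not go as expected:

- **Medium hull:** it showed a sideways force of about 7 N when it touched down. I lifted it about 3 mm, moved it 2 mm and set it down again, and the force stayed the same. Its height and tilt showed it was seated, so I released it.
- **Small hull:** it sat about 13 mm lower in the fingers than where I had gripped it, apparently from slipping during the lift or carry. I raised the grip to 35 N and re-measured before lowering it gently to contact.

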